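Shut the board drawer and hold the tall glass cell in the light path

ROBOT

A 6-joint arm with a two-finger parallel gripper is mounted at the origin on the work surface. World frame = base frame: x ahead of the robot, y to its left, z up, the work surface at z = 0. Lengths are in m, angles in rad, forces in N, time in s.
With the tool pointing down it reaches from about 0.25 to 0.775 m from the base axis. Payload 8.9 kg.
Tool frame: the origin (TCP) lies at the very end of the fingers, on their centre line; the grasp point (between the pads) lies 19 mm behind it; x points along the fingers, y is the direction in which the jaws open and shut, and the axes are right-handed (so a half turn about x gives the same grasp; the last joint's range is limited). The gripper opens to 85 mm and grips with 20 to 120 N. Pads are 22 mm wide; open, the fingers measure 114 mm over their backs; the gripper's body (76 mm by 85 mm) begins 54 mm behind the grasp point. The pads swing forward as they close: fully open they stand 13 mm farther back than shut.
Start: joints at [-1.249, 0.291, -0.153, 1.127, 0, 1.431], TCP at [0.233, -0.47, 0.208] pointing down, gripper open.
Joint ranges: [-2.52, 2.52], [-0.91, 1.74], [-1.3, 1.37], [-1.96, 2.02], [-1.52, 1.47], [-3.14, 3.14]. Speed limits (rad/s): [2.22, 2.22, 2.79, 3.14, 3.14, 3.14].

INTERFACE

Orientations are given as a rotation vector (axis times angle).
In Python, from workcell import robot gives the robot as it stands. Calls block until the motion is done:
- robot.move_ptp(position, orientation): joint-space move of the TCP to a pose.
- robot.move_linear(position, rate=0.15, rot=None, guard=None): straight line of the TCP; rot=None keeps the orientation; rate is the mean speed in m/s. With guard (N) it stops when the force on the tool has changed by that much, and returns True; else False.
- robot.move_joints(angles): joint-space move.
- robot.set_gripper(opening, strength=None): finger opening in m; strength is the grip in N (None keeps the last); returns when the fingers have stopped.
- robot.sleep(seconds).
- robot.inverse_kinematics(position, orientation): joint angles nearest the present ones, or None.
- robot.get_state(): the state.
- robot.capture(name): name is "side" or "top"; returns a dict with "color" (480x640x3 uint8, red, green, blue), "depth" (480x640 float32, m along the optical axis (not along the pixel's ray), 0 where there is no reading), "camera_matrix" (3x3 intrinsics, pixels), "cam_to_world" (4x4, takes a point from camera to world coordinates). Camera axes: x right, y down, z forward; pixel columns grow to the right and rows downward; lengths in m; the calibration is good to about 2 mm. A picture is of the moment at which its call begins.
A pose or a line that the arm cannot do raises robot.MotionError and nothing moves.
- robot.sign_off(): hands the job in, once; it reports no verdict.
The state is a dict: "t": time; "joint_positions": joint angles; "joint_velocities": joint speeds; "tau": joint torques, N m; "position": TCP position; "tcp_rot": TCP orientation; "contact_force": force on the tool from outside, world axes, zero at the start; "wrist_torque": the same for the moment, N m; "opening": finger opening in m.
Only numpy, scipy, OpenCV 4.12 (cv2) and the standard library are available. Lean on these libraries where they do the work, as an engineer would, in place of code of your own. Each camera call takes 0.05 s, during which the arm holds its last target.

TASK

The sensor board is loaded: push the drawer of the light gauge fully home. Then take the tall glass cell out of the rack, gripping it only by its two frosted faces and never touching its clear faces with the fingers, and hold it upright midway between the gauge's two lenses, clear faces squarely towards the lenses and the middle of its lower half at lens height, touching nothing but the gripper. Finish while still holding it there, steady, and leave the short cells and everything else where they are.

Things in the scene. Friction and masses are not known exactly. Their poses are not given: they have to be found in the camera images.
- gauge: light gauge, fixed: base plate 150 (x) x 290 (y) x 12 mm under two grey blocks, tops at 85 mm: source head (90 x 60) on +y, receiver housing (130 x 117, drawer in its -x side) on -y. The gap between is 76 mm, 64 mm between the ends of two 26 mm lens barrels; open above and along x. Origin on the table under mid-gap; y along the light path, +x away from the drawer front. Place and yaw vary
- beam_mid (a point): the middle of the light path: midway between the two lenses, on their common axis, 65 mm above the table; axes as the gauge
- board_drawer (a joint): drawer in the receiver housing, 0 = fully home (shut), up to 0.07 m = open; opens along the gauge's -x and stays where it is left; about 1.5 N of friction, no spring, stops at 0. It starts 30 to 60 mm open
- drawer_face (a point): centre of the outer (-x) face of the drawer's front panel, 44 mm above the table, moves with the drawer. Panel 113 mm wide (y), from 16 to 72 mm above the table; a steel finger tab near its top stands out 12 mm, 40 mm wide. Push along the gauge's +x. When home, this point is at x = -75, y = -96.5 mm in the gauge's frame
- rack: black rack block fixed to the table, 60 (x) x 190 (y) x 32 mm, with three pockets in a row along its y, 60 mm apart, each 17 (x) x 28 (y) x 20 mm deep, floor 12 mm above the table; a cell stands in each; origin on the table under its centre. Its place and yaw vary
- tall_cell: tall solid glass cell, about 50 g, 14 (x) x 25 (y) x 60 mm tall, loose in one of the rack's pockets (any), 40 mm of it above the rack, axes along the rack's. Frosted faces: the two broad whitish ones on +x and -x, 14 mm apart; grip across these. Clear faces: the two narrow ones on +y and -y, 25 mm apart; light passes along y; fingers must not touch them. Origin at the centre of its foot, z up
- window (a point): point on the tall cell's centre line 18 mm above its foot (cell axes): this point belongs at beam_mid, with the cell's y along the gauge's y
- short_cell_a: bystander: short glass cell, like the tall one in section and material (14 x 25 mm) but 42 mm tall; stands in another pocket of the rack, 22 mm of it above the rack; origin at the centre of its foot
- short_cell_b: bystander: short glass cell, like the tall one in section and material (14 x 25 mm) but 42 mm tall; stands in another pocket of the rack, 22 mm of it above the rack; origin at the centre of its foot
- screwdriver: bystander: screwdriver with a black handle, 160 mm long, lying on the table; origin on the underside, x along it
- mouse: bystander: computer mouse, 100 x 58 x 30 mm; origin at the centre of its underside
- bottle: bystander: white bottle 52 mm in diameter, 140 mm tall, standing; origin at the centre of its underside
- board: bystander: blue circuit board on a black carrier, 100 x 80 x 10 mm, on the table; origin at the centre of its underside
- meter: bystander: hand-held meter in a green bumper, 150 x 85 x 40 mm, lying on its back; origin at the centre of its underside
- cup: bystander: empty steel cup, 72 mm across the rim, 50 mm tall; origin at the centre of its underside

How it is judged:
By the outcome, as a careful person would: the job done as asked, in the order asked, and still so for the second after the job is handed in, while the arm keeps its last pose, push and grip.
It also fails if it takes over 64 s, if anything falls off the work surface, if the arm or the gripper's body presses on something with over 40 N, if the wrist force passes 120 N, or if a joint passes its speed limit or range.

## Working session

There is one attempt and no reset: what is moved stays moved. The work goes in short steps, each a Python script; the robot and the scene stay as the last script left them, time stands still between calls to the robot, and variables do not carry over. Pictures are saved under pics/ and viewed, and the job is handed in when it is done.

```bash
mkdir -p pics; ls
python3 - <<'E'
from workcell import robot
import cv2,numpy as np,pickle
d={}
for n in("top","side"):
    c=robot.capture(n); d[n]=c
    cv2.imwrite(f"pics/{n}0.png",c["color"][:,:,::-1])
    print(n,c["camera_matrix"].round(1).tolist(),c["cam_to_world"].round(3).tolist(),(c["depth"]>0).mean())
pickle.dump(d,open("c0.pkl","wb"))
s=robot.get_state();print({k:np.round(v,3).tolist() for k,v in s.items()})
E
```

```text
pics
top [[578.6, 0.0, 311.4], [0.0, 578.6, 252.5], [0.0, 0.0, 1.0]] [[0.027, -0.981, 0.194, 0.238], [-1.0, -0.026, 0.009, -0.001], [-0.004, -0.194, -0.981, 1.805], [0.0, 0.0, 0.0, 1.0]] 0.9961295572916666
side [[442.2, 0.0, 319.0], [0.0, 442.2, 238.8], [0.0, 0.0, 1.0]] [[-0.718, -0.496, 0.489, -0.056], [-0.696, 0.513, -0.502, 0.686], [-0.001, -0.701, -0.713, 1.0], [0.0, 0.0, 0.0, 1.0]] 0.9959375
{'t': 0.1, 'joint_positions': [-1.249, 0.291, -0.154, 1.127, 0.0, 1.432], 'joint_velocities': [0.002, -0.001, 0.002, 0.001, -0.001, 0.0], 'tau': [0.001, -53.798, 33.192, 0.009, -0.0, 0.0], 'position': [0.233, -0.47, 0.208], 'tcp_rot': [1.966, 0.462, -1.966], 'contact_force': [0.5, -0.871, -0.199], 'wrist_torque': [0.048, -0.017, -0.049], 'opening': 0.085}
```

View pics/top0.png

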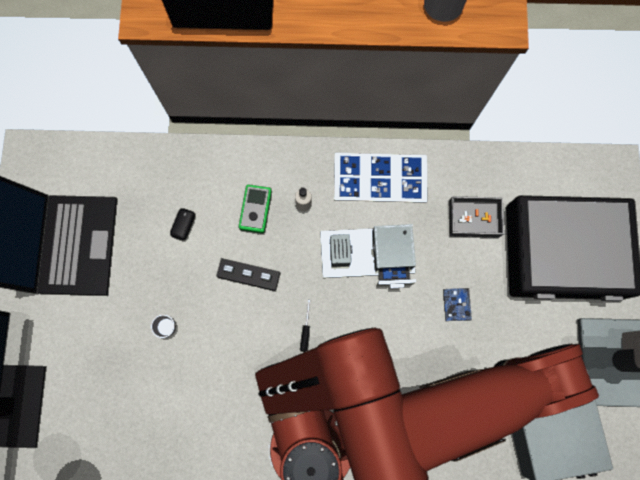

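View pics/side0.png

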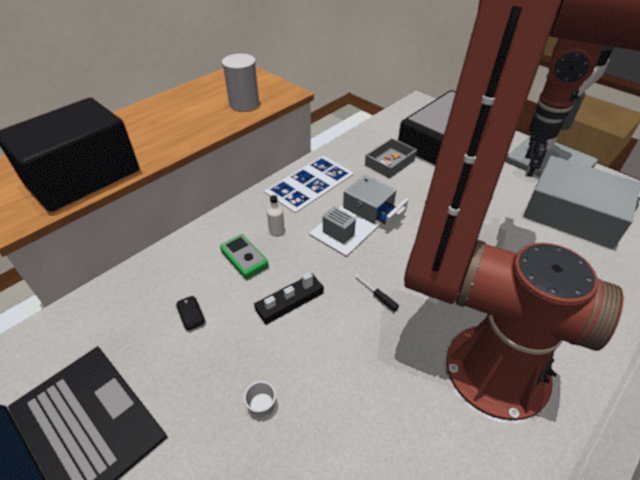

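The top view shows the rack at (248,275), the gauge at about (370,250), and its open drawer at about (396,280) towards the robot. In the side view the tallest cell looks like the one at (308,281). I'll zoom in next.

```bash
cat > h.py <<'E'
import numpy as np,cv2,pickle
def pts(c):
    K=c["camera_matrix"];T=c["cam_to_world"];d=c["depth"]
    v,u=np.mgrid[0:480,0:640]
    P=np.stack([(u-K[0,2])/K[0,0]*d,(v-K[1,2])/K[1,1]*d,d],-1)
    return P@T[:3,:3].T+T[:3,3]
def ray(c,u,v,z):
    K=c["camera_matrix"];T=c["cam_to_world"]
    r=T[:3,:3]@np.array([(u-K[0,2])/K[0,0],(v-K[1,2])/K[1,1],1]);o=T[:3,3]
    return o+r*(z-o[2])/r[2]
def proj(c,p):
    K=c["camera_matrix"];T=c["cam_to_world"]
    q=T[:3,:3].T@(np.array(p)-T[:3,3]);q=K@q;return q[:2]/q[2]
E
python3 - <<'E'
from h import *
d=pickle.load(open("c0.pkl","rb"))
def crop(n,x0,y0,w,h,s,o):
    cv2.imwrite(o,cv2.resize(d[n]["color"][y0:y0+h,x0:x0+w,::-1],None,fx=s,fy=s,interpolation=cv2.INTER_CUBIC))
crop("top",210,215,220,100,3.6,"pics/t1.png".replace("t1","t1"))
crop("side",245,170,170,150,4,"pics/s1.png")
for n in d:
    P=pts(d[n]);z=P[...,2]
    for lo,hi,nm in((.077,.093,"blocktop"),(.022,.040,"rack"),(.004,.02,"plate"),(.04,.075,"cells?")):
        m=(z>lo)&(z<hi)&(P[...,0]>.3)&(P[...,0]<.75)&(abs(P[...,1])<.3)
        k,l,st,ce=cv2.connectedComponentsWithStats(m.astype(np.uint8))
        for i in range(1,k):
            if st[i,4]>8: 
                Q=P[l==i]; print(n,nm,st[i].tolist(),Q.mean(0).round(3),[np.round(x,3) for x in cv2.minAreaRect(Q[:,:2].astype(np.float32)*1000)])
E
```

```text
top blocktop [295, 197, 8, 9, 25] [0.736 0.058 0.087] [array([736.928,  58.81 ]), array([30.168,  9.493]), np.float64(51.191)]
top blocktop [304, 198, 8, 7, 21] [0.736 0.032 0.087] [array([737.808,  30.425]), array([ 6.01 , 27.853]), np.float64(37.993)]
top blocktop [373, 224, 43, 45, 1538] [ 0.605 -0.237  0.086] [array([ 605.615, -234.057]), array([132.837, 124.175]), np.float64(3.893)]
top blocktop [330, 234, 23, 31, 540] [ 0.591 -0.074  0.085] [array([592.677, -76.136]), array([92.091, 65.874]), np.float64(4.448)]
top rack [238, 201, 32, 32, 574] [0.699 0.2   0.034] [array([703.5 , 202.08]), array([ 86.03 , 101.474]), np.float64(83.381)]
top rack [296, 204, 15, 6, 22] [0.733 0.046 0.031] [array([733.831,  46.255]), array([44.873, 15.051]), np.float64(86.362)]
top rack [373, 253, 2, 9, 10] [ 0.578 -0.181  0.03 ] [array([ 579.475, -179.732]), array([24.354,  2.931]), np.float64(1.491)]
top rack [219, 258, 61, 33, 962] [0.515 0.209 0.032] [array([516.406, 210.884]), array([190.78 ,  61.385]), np.float64(78.371)]
top rack [379, 267, 32, 14, 376] [ 0.529 -0.244  0.03 ] [array([ 529.072
[... 20002 characters left out ...]
 52.961]), array([47.456, 19.13 ]), np.float64(75.679)]
side cells? [323, 218, 34, 20, 275] [ 0.577 -0.052  0.058] [array([577.334, -52.072]), array([102.083,  50.073]), np.float64(37.771)]
side cells? [243, 252, 11, 8, 52] [0.7   0.204 0.042] [array([698.627, 203.967]), array([29.679, 28.371]), np.float64(63.56)]
side cells? [303, 272, 10, 14, 110] [0.503 0.156 0.061] [array([504.95 , 154.384]), array([26.198, 18.171]), np.float64(76.718)]
side cells? [284, 286, 11, 10, 69] [0.516 0.213 0.05 ] [array([517.249, 211.805]), array([27.814, 16.878]), np.float64(84.059)]
side cells? [265, 296, 11, 11, 77] [0.528 0.273 0.05 ] [array([529.208, 272.063]), array([25.475, 18.029]), np.float64(77.156)]
```

View pics/t1.png

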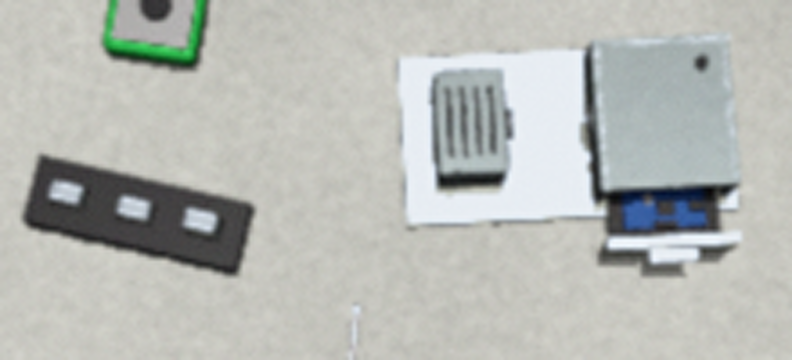

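View pics/s1.png

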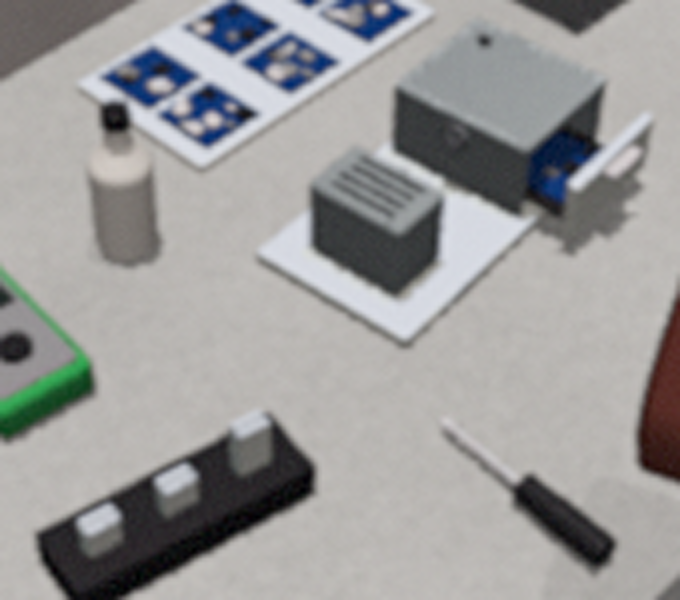

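In the zooms, the tall cell is the right-hand (-y) one, at side pixel (308,280). The drawer is open at top pixel (396,283). Next I'll fit sub-pixel lines to the block tops, the rack top and the cell tops.

```bash
cat >> h.py <<'E'
def rectfit(c,cx,cy,yaw,L,W,z,sides=(0,1,2,3),srch=4,it=3,margin=.15):
    """sub-pixel edges of horizontal rectangle L(x) x W(y) at height z near guess; returns dict side->offset along own normal, + yaw"""
    g=cv2.GaussianBlur(cv2.cvtColor(c["color"],cv2.COLOR_RGB2GRAY).astype(np.float32),(0,0),.7)
    R=np.array([[np.cos(yaw),-np.sin(yaw)],[np.sin(yaw),np.cos(yaw)]])
    out={}
    for s in sides:
        n=[np.array([1,0]),np.array([0,1]),np.array([-1,0]),np.array([0,-1])][s]
        t=np.array([-n[1],n[0]]);h=(L if s%2==0 else W)/2;w=(W if s%2==0 else L)/2
        pts=[]
        for k in np.linspace(-1+2*margin,1-2*margin,25):
            offs=np.arange(-srch,srch+.01,.25)*.001
            prof=[]
            for o in offs:
                q=R@(n*(h+o)+t*k*w)+[cx,cy]; u,v=proj(c,[q[0],q[1],z])
                prof.append(cv2.getRectSubPix(g,(1,1),(float(u),float(v)))[0,0])
            gr=np.abs(np.gradient(np.array(prof)));
            if gr.max()<1: continue
            gr=gr**2; o=(gr*offs).sum()/gr.sum()
            pts.append((k*w,o))
        p=np.array(pts)
        f=np.polyfit(p[:,0],p[:,1],1);r=p[:,1]-np.polyval(f,p[:,0])
        ok=abs(r)<2*np.std(r)+1e-5;f=np.polyfit(p[ok,0],p[ok,1],1)
        out[s]=(round(f[1]*1000,2),round(np.degrees(f[0]),2),round(np.std(r)*1000,2))
    return out
E
python3 - <<'E'
from h import *
d=pickle.load(open("c0.pkl","rb"))
Y=np.radians
for n in d:
    for nm,a in dict(recv=(.606,-.2345,Y(4.3),.130,.117,.085),src=(.593,-.0745,Y(4.3),.09,.06,.085),plate=(.599,-.1375,Y(4.3),.15,.29,.012),rack=(.5165,.2112,Y(-11.5),.06,.19,.032),tall=(.505,.152,Y(-11.5),.014,.025,.072)).items():
        print(n,nm,rectfit(d[n],*a,srch=8 if nm!="tall" else 5))
E
```

```text
Traceback (most recent call last):
  File "h.py", line 34, in rectfit
    f=np.polyfit(p[:,0],p[:,1],1);r=p[:,1]-np.polyval(f,p[:,0])
                 ~^^^^^
IndexError: too many indices for array: array is 1-dimensional, but 2 were indexed
```

```bash
sed -i 's/gr.max()<1:/gr.max()<.15:/; s/p=np.array(pts)$/p=np.array(pts)\n        if len(p)<8: continue/' h.py
python3 - <<'E'
from h import *
d=pickle.load(open("c0.pkl","rb"))
Y=np.radians
for n in d:
    for nm,a in dict(recv=(.606,-.2345,Y(4.3),.130,.117,.085),src=(.593,-.0745,Y(4.3),.09,.06,.085),plate=(.599,-.1375,Y(4.3),.15,.29,.012),rack=(.5165,.2112,Y(-11.5),.06,.19,.032),tall=(.505,.152,Y(-11.5),.014,.025,.072)).items():
        print(n,nm,rectfit(d[n],*a,srch=8 if nm!="tall" else 5))
E
```

```text
top recv {0: (np.float64(-4.49), np.float64(0.96), np.float64(1.24)), 1: (np.float64(1.8), np.float64(-1.03), np.float64(0.73)), 2: (np.float64(0.24), np.float64(-0.16), np.float64(0.18)), 3: (np.float64(-1.62), np.float64(-1.25), np.float64(1.74))}
top src {0: (np.float64(0.2), np.float64(1.44), np.float64(0.22)), 1: (np.float64(2.93), np.float64(-0.21), np.float64(0.64)), 2: (np.float64(0.01), np.float64(1.69), np.float64(0.24)), 3: (np.float64(0.6), np.float64(-2.1), np.float64(1.66))}
top plate {0: (np.float64(-1.08), np.float64(-0.72), np.float64(1.62)), 1: (np.float64(-0.06), np.float64(2.21), np.float64(1.96)), 2: (np.float64(-0.86), np.float64(-1.39), np.float64(2.3))}
top rack {0: (np.float64(-0.39), np.float64(0.08), np.float64(0.15)), 1: (np.float64(-0.53), np.float64(0.09), np.float64(0.11)), 2: (np.float64(4.41), np.float64(0.16), np.float64(0.3)), 3: (np.float64(3.34), np.float64(0.01), np.float64(0.12))}
top tall {0: (np.float64(0.83), np.float64(-0.07), np.float64(0.13)), 1: (np.float64(0.84), np.float64(-3.77), np.float64(0.09)), 2: (np.float64(1.82), np.float64(0.35
[... 625 characters left out ...]
6), np.float64(3.3)), 1: (np.float64(-6.51), np.float64(0.01), np.float64(0.18)), 2: (np.float64(0.42), np.float64(0.19), np.float64(1.47)), 3: (np.float64(-2.43), np.float64(-5.71), np.float64(1.46))}
side rack {0: (np.float64(-1.16), np.float64(-0.44), np.float64(1.1)), 1: (np.float64(6.5), np.float64(0.79), np.float64(0.38)), 2: (np.float64(-0.01), np.float64(0.12), np.float64(0.51)), 3: (np.float64(-4.15), np.float64(1.66), np.float64(0.45))}
side tall {0: (np.float64(0.95), np.float64(11.35), np.float64(1.03)), 1: (np.float64(2.61), np.float64(4.95), np.float64(0.06)), 2: (np.float64(1.46), np.float64(2.32), np.float64(0.18)), 3: (np.float64(-0.69), np.float64(-7.73), np.float64(0.24))}
```

```bash
cat >> h.py <<'E'
def facefit(c,cx,cy,yaw,L,W,z,tol=.006,pad=.012):
    P=pts(c)
    R=np.array([[np.cos(yaw),-np.sin(yaw)],[np.sin(yaw),np.cos(yaw)]])
    K=c["camera_matrix"];T=c["cam_to_world"]
    # supersample: bilinear-upsampled depth not used; ray-plane points of mask pixels
    m=(abs(P[...,2]-z)<tol)
    v,u=np.nonzero(m)
    Q=np.array([ray(c,a,b,z)[:2] for a,b in zip(u,v)])
    q=(Q-[cx,cy])@R
    k=(abs(q[:,0])<L/2+pad)&(abs(q[:,1])<W/2+pad)
    q=q[k];zz=P[...,2][m][k]
    px=c["depth"][v[0],u[0]]/K[0,0]
    res={'n':len(q),'z':zz.mean().round(4),'zs':zz.std().round(4)}
    for ax,H,Wd,nm in((0,L,W,'x'),(1,W,L,'y')):
        o=1-ax; b=np.floor(q[:,o]/(px*1.0)).astype(int)
        lo=[];hi=[];bc=[]
        for i in np.unique(b):
            s=q[b==i]
            if abs(s[:,o].mean())>Wd*.38 or len(s)<3: continue
            lo.append(s[:,ax].min());hi.append(s[:,ax].max());bc.append(s[:,o].mean())
        lo,hi,bc=map(np.array,(lo,hi,bc))
        lo-=px*.3;hi+=px*.3
        fl=np.polyfit(bc,lo,1) if len(bc)>2 else [0,lo.mean()];fh=np.polyfit(bc,hi,1) if len(bc)>2 else [0,hi.mean()]
        res[nm]=(round(np.median(lo)*1000,1),round(np.median(hi)*1000,1),'mid',round((np.median(lo)+np.median(hi))*500,1),'size',round((np.median(hi)-np.median(lo))*1000,1),'sl',round(np.degrees(np.arctan(fl[0])),1),round(np.degrees(np.arctan(fh[0])),1))
    return res
E
python3 - <<'E'
from h import *
d=pickle.load(open("c0.pkl","rb"))
Y=np.radians
for n in d:
    for nm,a in dict(recv=(.606,-.2345,Y(4.3),.130,.117,.085),src=(.593,-.0745,Y(4.3),.09,.06,.085),rack=(.5165,.2112,Y(-11.5),.06,.19,.032),tall=(.505,.152,Y(-11.5),.014,.025,.072),sa=(.5165,.2112,Y(-11.5),.014,.025,.054),sb=(.5285,.270,Y(-11.5),.014,.025,.054)).items():
        print(n,nm,{k:str(v).replace('np.float64','') for k,v in facefit(d[n],*a).items()})
E
```

```text
top recv {'n': '1383', 'z': '0.0854', 'zs': '0.0029', 'x': "((-65.7), (63.8), 'mid', (-1.0), 'size', (129.6), 'sl', (-0.1), (-1.7))", 'y': "((-60.3), (56.0), 'mid', (-2.2), 'size', (116.3), 'sl', (0.1), (0.2))"}
top src {'n': '473', 'z': '0.0854', 'zs': '0.003', 'x': "((-46.3), (43.0), 'mid', (-1.6), 'size', (89.3), 'sl', (0.6), (-2.6))", 'y': "((-27.6), (30.3), 'mid', (1.3), 'size', (57.9), 'sl', (1.6), (1.3))"}
top rack {'n': '850', 'z': '0.0322', 'zs': '0.003', 'x': "((-29.7), (29.4), 'mid', (-0.1), 'size', (59.0), 'sl', (0.3), (0.2))", 'y': "((-95.4), (94.2), 'mid', (-0.6), 'size', (189.6), 'sl', (-1.1), (-0.6))"}
top tall {'n': '33', 'z': '0.0718', 'zs': '0.0031', 'x': "((-6.7), (5.0), 'mid', (-0.9), 'size', (11.7), 'sl', (3.4), (3.5))", 'y': "((-11.0), (11.7), 'mid', (0.4), 'size', (22.7), 'sl', (2.7), (-17.5))"}
top sa {'n': '27', 'z': '0.0547', 'zs': '0.0032', 'x': "((-7.1), (6.9), 'mid', (-0.1), 'size', (14.1), 'sl', (-25.0), (1.6))", 'y': "((-13.3), (10.4), 'mid', (-1.4), 'size', (23.7), 'sl', (36.2), (-3.3))"}
top sb {'n': '32', 'z': '0.0543', 'zs': '0.0033', 'x': "((-6.0)
[... 681 characters left out ...]
), (6.7))", 'y': "((-94.1), (99.2), 'mid', (2.5), 'size', (193.3), 'sl', (0.6), (-0.3))"}
side tall {'n': '49', 'z': '0.071', 'zs': '0.0021', 'x': "((-11.4), (8.7), 'mid', (-1.4), 'size', (20.2), 'sl', (2.3), (1.1))", 'y': "((-12.1), (16.4), 'mid', (2.1), 'size', (28.5), 'sl', (0.0), (0.0))"}
side sa {'n': '51', 'z': '0.0523', 'zs': '0.0023', 'x': "((-11.6), (8.5), 'mid', (-1.5), 'size', (20.1), 'sl', (8.2), (1.0))", 'y': "((-12.0), (17.0), 'mid', (2.5), 'size', (29.0), 'sl', (0.0), (0.0))"}
side sb {'n': '55', 'z': '0.0531', 'zs': '0.0017', 'x': "((-11.2), (9.6), 'mid', (-0.8), 'size', (20.8), 'sl', (0.1), (-3.0))", 'y': "((-12.4), (17.0), 'mid', (2.3), 'size', (29.4), 'sl', (0.0), (0.0))"}
```

Run:
```python
from h import *
d=pickle.load(open("c0.pkl","rb"));c=d["top"]
P=pts(c)
sat=c["color"].max(2)-c["color"].min(2)
S=6;col=cv2.resize(c["color"],None,fx=S,fy=S,interpolation=cv2.INTER_CUBIC)
m=(col.min(2)>215).astype(np.uint8)
x0,y0,x1,y1=312,220,425,292
mm=np.zeros_like(m);mm[y0*S:y1*S,x0*S:x1*S]=m[y0*S:y1*S,x0*S:x1*S]
k,l,st,ce=cv2.connectedComponentsWithStats(mm)
i=1+st[1:,4].argmax();print(st[i]/S)
v,u=np.nonzero(l==i)
def Wd(u,v,z):return np.array([ray(c,(a+.5)/S-.5,(b+.5)/S-.5,z)[:2] for a,b in zip(u,v)])
def line(pt):
    vx,vy,x,y=cv2.fitLine(pt.astype(np.float32),cv2.DIST_HUBER,0,.001,.001).ravel();return np.array([x,y]),np.degrees(np.arctan2(vy,vx))
b=l==i
# left edge: for rows
rows=np.arange(236*S,272*S,S);le=[b[r].argmax() for r in rows];print("left(+y edge)",line(Wd(np.array(le)-.5,rows,.012)))
cols=np.arange(325*S,366*S,S)
bo=[b.shape[0]-1-b[::-1,cc].argmax() for cc in cols];to=[b[:,cc].argmax() for cc in cols]
print("front",line(Wd(cols,np.array(bo)+.5,.012)));print("rear",line(Wd(cols,np.array(to)-.5,.012)))
# panel
k,l,st,ce=cv2.connectedComponentsWithStats(mm)
for j in range(1,k):
    if st[j,4]>400:print(st[j]/S)
cv2.imwrite("pics/mask.png",cv2.resize(mm[y0*S:y1*S,x0*S:x1*S]*255,None,fx=1,fy=1))
```

```text
[ 320.66666667  228.83333333   56.83333333   48.         9102.33333333]
left(+y edge) (array([ 0.5888973 , -0.01795737], dtype=float32), np.float32(5.254098))
front (array([ 0.52175224, -0.0971946 ], dtype=float32), np.float32(-85.77281))
rear (array([ 0.66823375, -0.08221948], dtype=float32), np.float32(-84.765335))
[ 320.66666667  228.83333333   56.83333333   48.         9102.33333333]
[379.33333333 279.16666667  36.66666667   4.5        468.83333333]
[391.16666667 283.83333333  12.33333333   3.66666667 203.66666667]
```

View pics/mask.png

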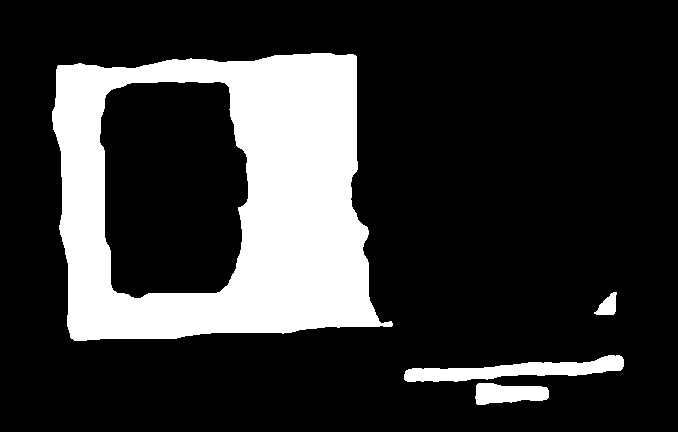

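```bash
cat >> h.py <<'E'
G=np.array([.5979,-.1407]);GY=np.radians(4.8)
RK=np.array([.5163,.2106]);RY=np.radians(-11.6)
CELL=np.array([.5043,.1521])
from scipy.spatial.transform import Rotation as Ro
def gw(x,y,z):
    c,s=np.cos(GY),np.sin(GY);return np.array([G[0]+c*x-s*y,G[1]+s*x+c*y,z])
def rv(jaw):
    x=np.array([0,0,-1.]);y=np.array([np.cos(jaw),np.sin(jaw),0]);return Ro.from_matrix(np.stack([x,y,np.cross(x,y)],1)).as_rotvec()
def snap(robot,tag):
    for n in("top","side"):
        c=robot.capture(n);pickle.dump(c,open(f"{tag}_{n}.pkl","wb"));cv2.imwrite(f"pics/{tag}_{n}.png",c["color"][:,:,::-1])
E
python3 - <<'E'
from workcell import robot
from h import *
for nm,p,j in(("push0",gw(-.19,-.0965,.15),GY+np.pi/2),("pushd",gw(-.19,-.0965,.046),GY+np.pi/2),("pushend",gw(-.095,-.0965,.046),GY+np.pi/2),("rack",np.r_[CELL,.041],RY),("hold",gw(0,0,.076),GY),("holdhi",gw(0,0,.20),GY)):
    for f in(0,np.pi):
        q=robot.inverse_kinematics(p,rv(j+f));print(nm,f,p.round(3),None if q is None else np.round(q,2))
E
```

```text
push0 0 [ 0.417 -0.253  0.15 ] [-0.7   0.26 -0.35  0.96  0.   -0.78]
push0 3.141592653589793 [ 0.417 -0.253  0.15 ] [-0.7   0.26 -0.35  0.96  0.    2.36]
pushd 0 [ 0.417 -0.253  0.046] [-0.7   0.38 -0.5   0.69  0.   -0.78]
pushd 3.141592653589793 [ 0.417 -0.253  0.046] [-0.7   0.38 -0.5   0.69  0.    2.36]
pushend 0 [ 0.511 -0.245  0.046] [-0.58  0.51 -0.28  0.78  0.   -0.66]
pushend 3.141592653589793 [ 0.511 -0.245  0.046] [-0.58  0.51 -0.28  0.78 -0.    2.48]
rack 0 [0.504 0.152 0.041] [ 0.15  0.45 -0.4   0.72  0.    1.93]
rack 3.141592653589793 [0.504 0.152 0.041] [ 0.15  0.45 -0.4   0.72  0.   -1.21]
hold 0 [ 0.598 -0.141  0.076] [-0.35  0.55 -0.1   0.91  0.    1.14]
hold 3.141592653589793 [ 0.598 -0.141  0.076] [-0.35  0.55 -0.1   0.91 -0.   -2.  ]
holdhi 0 [ 0.598 -0.141  0.2  ] [-0.35  0.47  0.09  1.19  0.    1.14]
holdhi 3.141592653589793 [ 0.598 -0.141  0.2  ] [-0.35  0.47  0.09  1.19 -0.   -2.  ]
```

Run:
```python
from workcell import robot
from h import *
J=rv(GY+np.pi/2+np.pi)
robot.set_gripper(0.0,30)
robot.move_ptp(gw(-.19,-.0965,.16),J)
robot.move_linear(gw(-.19,-.0965,.046),rate=.15)
r=robot.move_linear(gw(-.105,-.0965,.046),rate=.06,guard=12)
s=robot.get_state();print(r,s["t"],s["position"].round(4) if hasattr(s["position"],'round') else s["position"],s["contact_force"])
snap(robot,"p1")
```

```text
False 4.45 [ 0.5013 -0.2456  0.046 ] [-0.21353776  1.03195191  0.21927841]
```

View pics/p1_side.png

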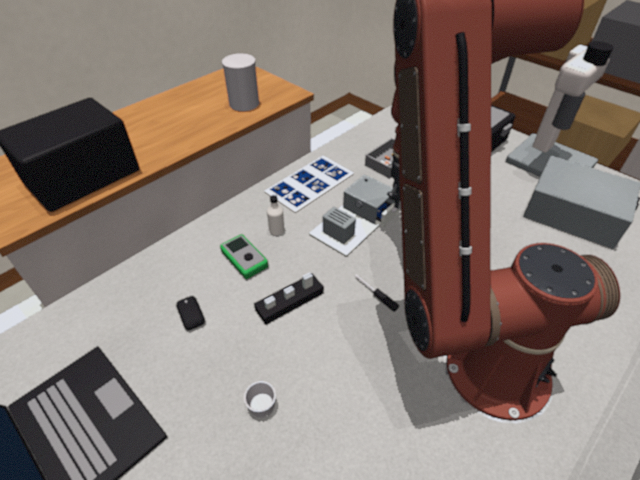

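The side view shows the gripper at the drawer (393,205), with the view of the drawer front blocked by the arm. The guard hasn't tripped, so I'll keep pushing to the stop.

Run:
```python
from workcell import robot
from h import *
r=robot.move_linear(gw(-.070,-.0965,.046),rate=.03,guard=12)
s=robot.get_state();p=np.array(s["position"]);d=p[:2]-G
print(r,s["t"],p.round(4),"gauge x",d@[np.cos(GY),np.sin(GY)],s["contact_force"],s["wrist_torque"])
snap(robot,"p2")
```

```text
True 5.3167 [ 0.5218 -0.2435  0.0452] gauge x -0.08447746058526287 [-1.52161679 -0.61940862  0.82726966] [-0.30350039  0.46593356  0.02062552]
```

View pics/p2_side.png

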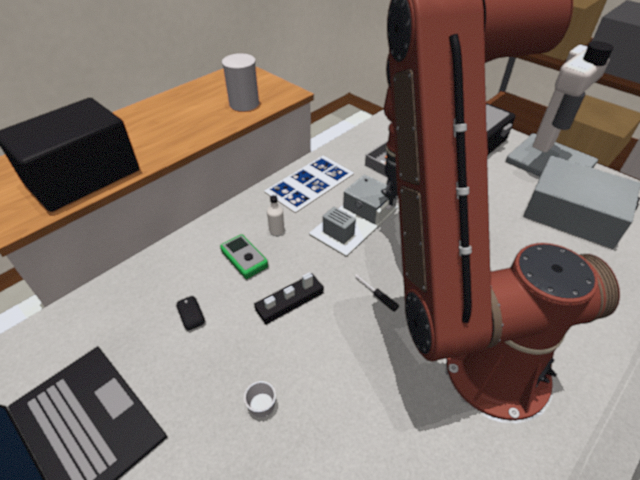

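View pics/p2_top.png

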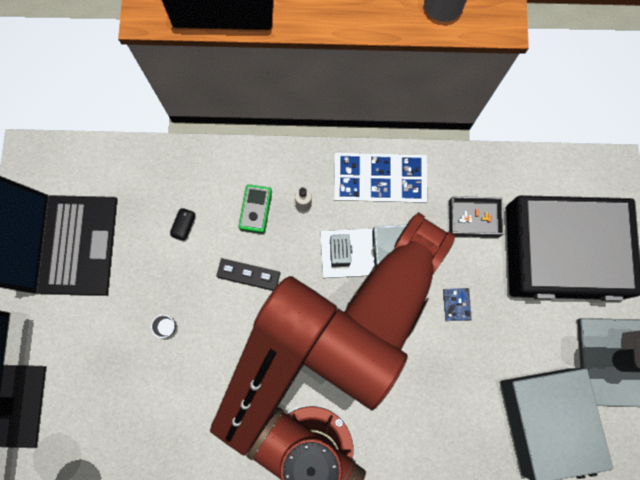

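Run:
```python
from workcell import robot
from h import *
r=robot.move_linear(gw(-.070,-.0965,.046),rate=.02,guard=20)
s=robot.get_state();p=np.array(s["position"]);d=p[:2]-G
print(r,s["t"],p.round(4),"gauge x",d@[np.cos(GY),np.sin(GY)],s["contact_force"])
robot.move_linear(gw(-.15,-.0965,.046),rate=.12)
robot.move_linear(gw(-.15,-.0965,.20),rate=.2)
robot.move_ptp(np.r_[CELL,.20],rv(RY))
s=robot.get_state();print(s["t"],s["joint_positions"])
snap(robot,"p3")
for t in("top","side"):
    i=cv2.imread(f"pics/p3_{t}.png");x,y,w,h=(310,210,130,90) if t=="top" else (290,160,140,110)
    cv2.imwrite(f"pics/p3{t}z.png",cv2.resize(i[y:y+h,x:x+w],None,fx=5,fy=5,interpolation=cv2.INTER_CUBIC))
```

```text
True 5.8083 [ 0.5215 -0.2432  0.0445] gauge x -0.08473014562127429 [-1.24360953 -1.51377854  1.35197191]
8.9167 [ 1.52569958e-01  2.98857561e-01 -1.64115811e-01  1.10802197e+00
 -3.04056059e-04  1.92766619e+00]
```

View pics/p3topz.png

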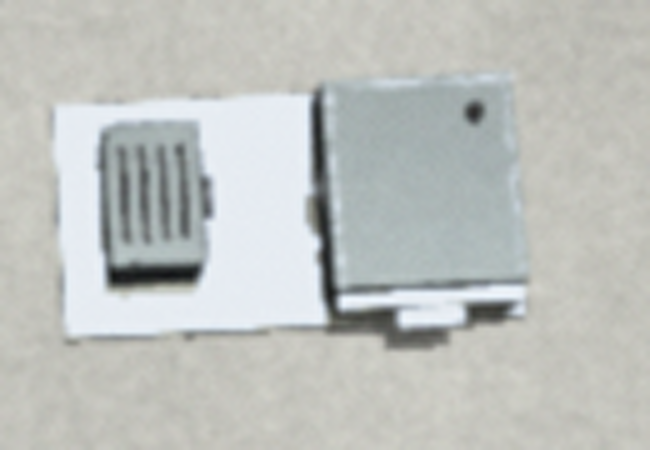

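View pics/p3sidez.png

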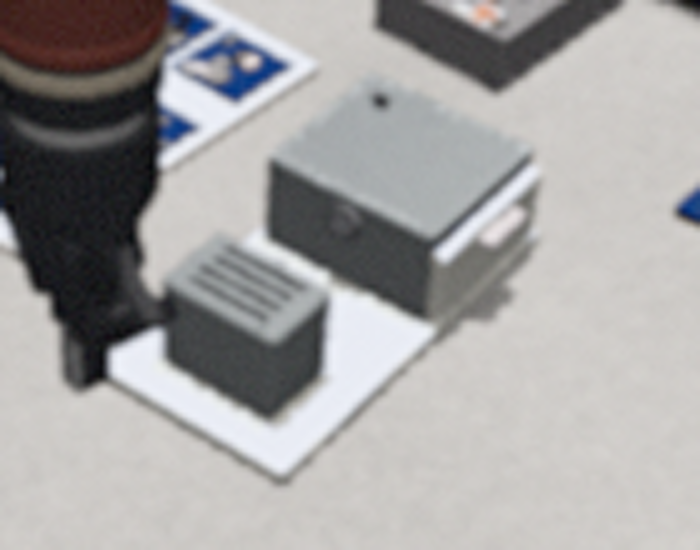

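View pics/p3_side.png

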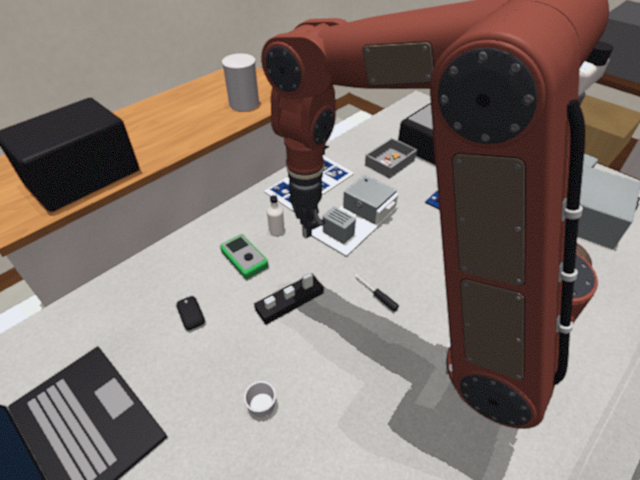

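Both zooms show the drawer front flush with the housing: top (420,295), side (487,210). I'll check the face's x from depth, then grasp.

Run:
```python
from h import *
c=pickle.load(open("p3_side.pkl","rb"));P=pts(c)
c_,s_=np.cos(GY),np.sin(GY);D=P[...,:2]-G
gx=D@[c_,s_];gy=D@[-s_,c_];z=P[...,2]
m=(gx>-.1)&(gx<-.05)&(z>.02)&(z<.05)&(gy<-.05)&(gy>-.145)
print(m.sum(),np.median(gx[m]),np.percentile(gx[m],[10,90]))
from workcell import robot
robot.set_gripper(.050,30)
g=robot.move_linear(np.r_[CELL,.085],rate=.15)
g=robot.move_linear(np.r_[CELL,.041],rate=.05,guard=8)
s=robot.get_state();print(g,s["t"],s["position"],s["contact_force"],s["opening"])
snap(robot,"g1")
for t in("top","side"):
    i=cv2.imread(f"pics/g1_{t}.png");x,y,w,h=(200,215,130,100) if t=="top" else (245,200,140,120)
    cv2.imwrite(f"pics/g1{t}z.png",cv2.resize(i[y:y+h,x:x+w],None,fx=5,fy=5,interpolation=cv2.INTER_CUBIC))
```

```text
78 -0.07345636664957736 [-0.07510586 -0.07210766]
False 11.5 [0.50455279 0.15215185 0.04124637] [ 0.1675161  -0.01151413 -0.31605879] 0.05018019585807667
```

View pics/g1sidez.png

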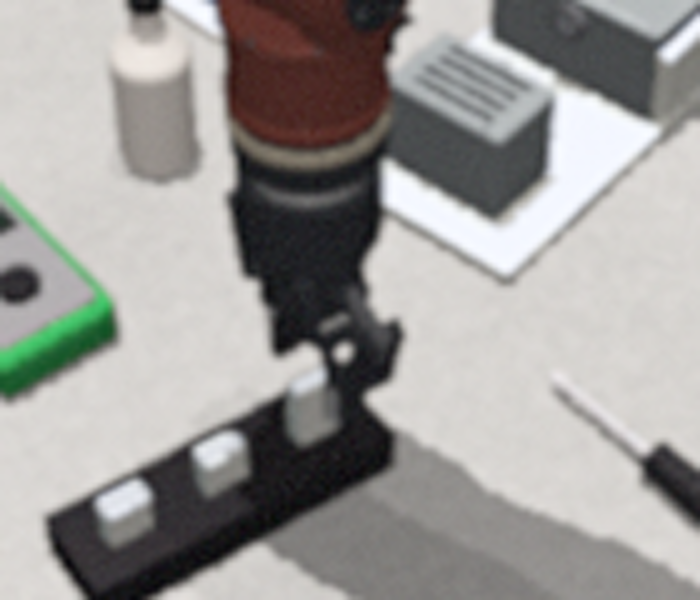

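Run:
```python
from h import *
c=pickle.load(open("g1_side.pkl","rb"))
a=np.array([np.cos(RY),np.sin(RY)])
for s in(-.032,-.025,0,.025):
    for z in(.041,.05): print(s,z,((proj(c,[*(CELL+a*s),z])-[245,200])*5).round())
```

```text
-0.032 0.041 [349. 448.]
-0.032 0.05 [349. 438.]
-0.025 0.041 [342. 440.]
-0.025 0.05 [342. 430.]
0 0.041 [317. 410.]
0 0.05 [317. 400.]
0.025 0.041 [293. 382.]
0.025 0.05 [292. 371.]
```

View pics/g1topz.png

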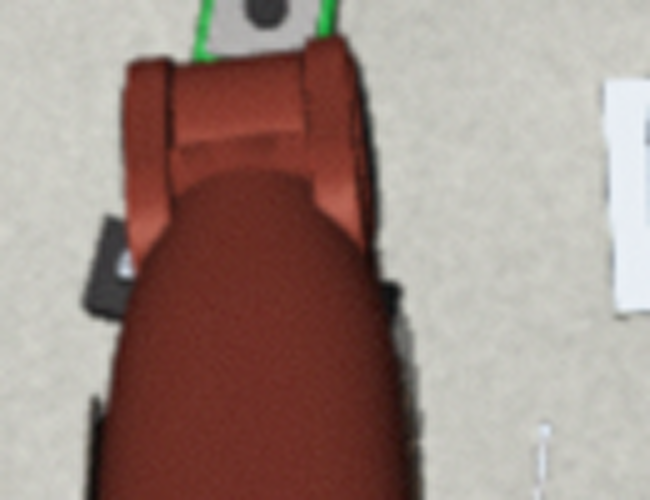

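Run:
```python
from h import *
from workcell import robot
s=robot.get_state();print(Ro.from_rotvec(s["tcp_rot"]).as_matrix().round(2), s["joint_positions"])
print(Ro.from_rotvec([1.966,.462,-1.966]).as_matrix().round(2))
c=pickle.load(open("g1_side.pkl","rb"))
i=cv2.imread("pics/g1_side.png")[230:300,280:350]
cv2.imwrite("pics/g1zz.png",cv2.resize(i,None,fx=8,fy=8,interpolation=cv2.INTER_CUBIC))
P=pts(c);print("depth pts of dark finger"); 
for u,v in((318,275),(316,278),(320,270),(322,266),(312,266),(302,268)):
    print(u,v,P[v,u].round(3),c["color"][v,u])
```

```text
[[ 0.    0.98 -0.2 ]
 [ 0.   -0.2  -0.98]
 [-1.    0.   -0.  ]] [ 1.54072474e-01  4.49341677e-01 -3.97435250e-01  7.23414329e-01
  1.31884072e-05  1.92737996e+00]
[[-0.    0.44 -0.9 ]
 [ 0.   -0.9  -0.44]
 [-1.   -0.   -0.  ]]
depth pts of dark finger
318 275 [0.445 0.175 0.141] [24 25 31]
316 278 [0.452 0.174 0.122] [27 27 29]
320 270 [0.44  0.172 0.161] [40 40 44]
322 266 [0.441 0.164 0.17 ] [72 72 75]
312 266 [0.479 0.162 0.137] [48 48 50]
302 268 [0.531 0.15  0.078] [21 18 22]
```

View pics/g1zz.png

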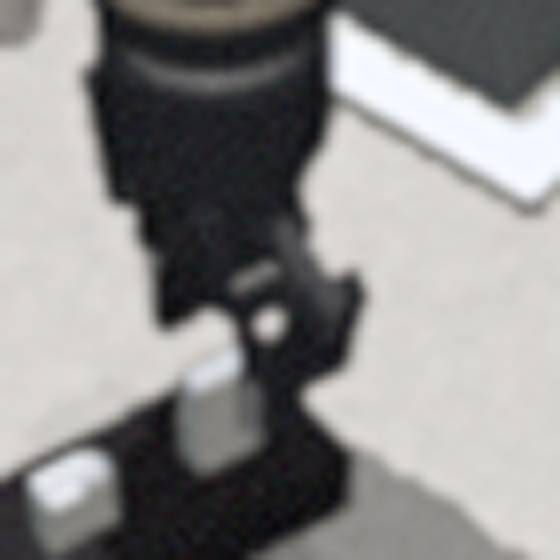

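The depth points put the visible dark finger at x≈0.445, on the cell's -x side, so the jaws do straddle the frosted faces (the finger tip is lost against the black rack). Closing now.

Run:
```python
from h import *
from workcell import robot
p0=np.array(robot.get_state()["position"])
robot.set_gripper(.0,35)
s=robot.get_state();print(s["t"],s["position"],s["contact_force"],s["opening"])
g=robot.move_linear(p0+[0,0,.03],rate=.04,guard=15)
s=robot.get_state();print(g,s["t"],s["position"],s["contact_force"],s["opening"])
if not g:
    robot.move_linear(p0+[0,0,.149],rate=.12)
    s=robot.get_state();print(s["t"],s["position"],s["contact_force"],s["opening"])
snap(robot,"l1")
i=cv2.imread("pics/l1_side.png")[180:320,240:400]
cv2.imwrite("pics/l1z.png",cv2.resize(i,None,fx=4,fy=4,interpolation=cv2.INTER_CUBIC))
```

```text
12.0167 [0.50452012 0.15212598 0.04123455] [-0.36379986 -0.35703967  3.75101102] 0.01286650116449315
False 12.925 [0.50441962 0.15210978 0.07114757] [-0.00230067 -0.59294734 -1.57278722] 0.012936145569718222
14.0667 [0.50411079 0.15206567 0.18959969] [ 0.71925262  0.0330947  -1.00399235] 0.012707878368809234
```

View pics/l1z.png

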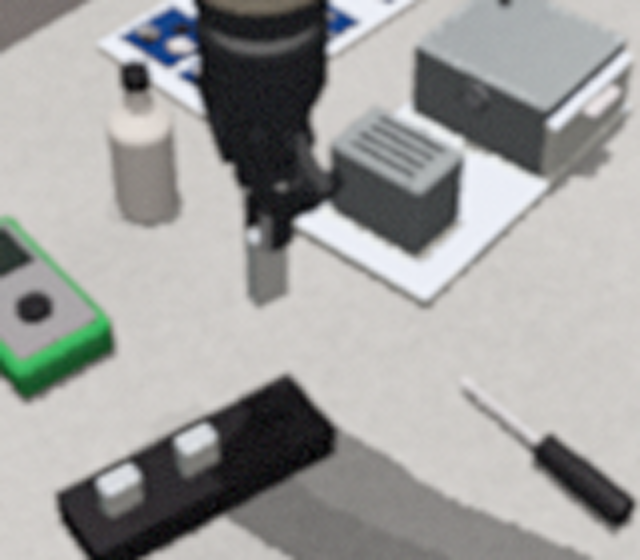

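The cell is lifted, at about (267,265) in the zoom, and both short cells are still in the rack. Next I'll compare the cell's expected corners with its actual outline to measure where it sits in the grip.

Run:
```python
from h import *
c=pickle.load(open("l1_side.pkl","rb"))
Y0=RY;a=np.array([np.cos(Y0),np.sin(Y0)]);b=np.array([-np.sin(Y0),np.cos(Y0)])
C=np.array([.50411,.15207]);zf=.1604
K=12;x0,y0=285,210;w,h=60,60
i=cv2.resize(c["color"][y0:y0+h,x0:x0+w,::-1],None,fx=K,fy=K,interpolation=cv2.INTER_CUBIC)
for z in(zf,zf+.06):
    q=np.array([(proj(c,[*(C+a*s*.007+b*t*.0125),z])-[x0,y0]+.5)*K for s,t in((1,1),(1,-1),(-1,-1),(-1,1))]).astype(int)
    cv2.polylines(i,[q.reshape(-1,1,2)],True,(0,0,255),1)
cv2.imwrite("pics/l1o.png",i)
```

```text
(no output)
```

View pics/l1o.png

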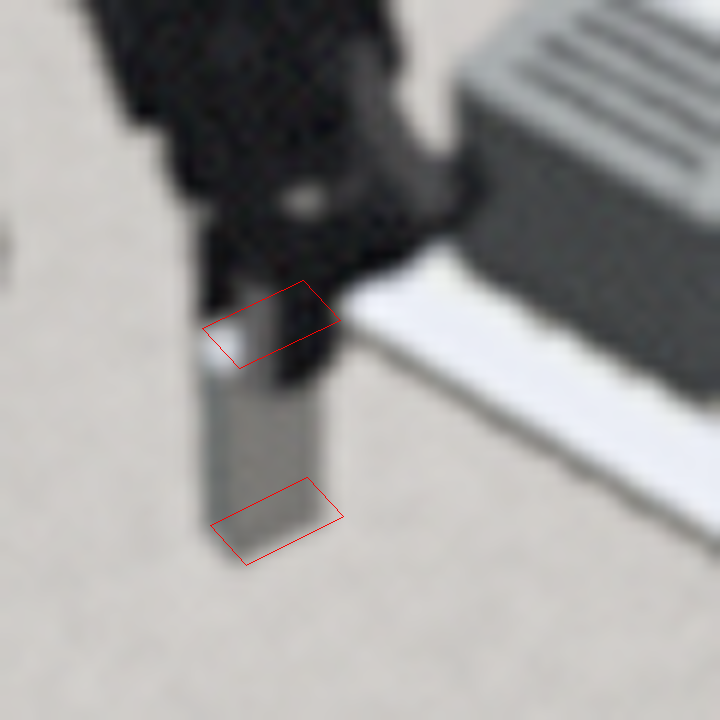

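```bash
sed -i 's/^G=.*/G=np.array([.5987,-.1406]);GY=np.radians(4.8)/' h.py
python3 - <<'E'
from h import *
from workcell import robot
R=rv(GY)
robot.move_linear(gw(0,0,.20),rate=.12,rot=R)
g=robot.move_linear(gw(0,0,.12),rate=.06,guard=10);print(g)
if not g: g=robot.move_linear(gw(0,0,.0762),rate=.03,guard=8)
robot.sleep(.3)
s=robot.get_state();p=np.array(s["position"]);print(g,s["t"],p,gw(0,0,.0762),s["contact_force"],s["opening"],Ro.from_rotvec(s["tcp_rot"]).as_matrix().round(3).tolist())
snap(robot,"h1")
i=cv2.imread("pics/h1_side.png")[165:265,290:420]
cv2.imwrite("pics/h1z.png",cv2.resize(i,None,fx=6,fy=6,interpolation=cv2.INTER_CUBIC))
E
```

```text
False
False 20.275 [ 0.59871733 -0.14062851  0.07624143] [ 0.5987 -0.1406  0.0762] [-0.16529388 -0.36200002 -0.69055747] 0.01273308492727325 [[0.0, 0.996, 0.084], [-0.0, 0.084, -0.996], [-1.0, 0.0, 0.0]]
```

View pics/h1z.png

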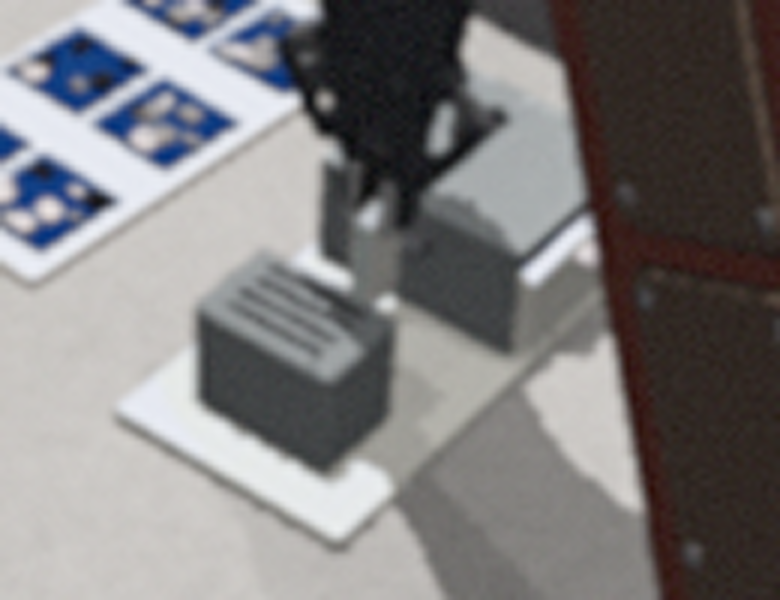

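View pics/h1_top.png

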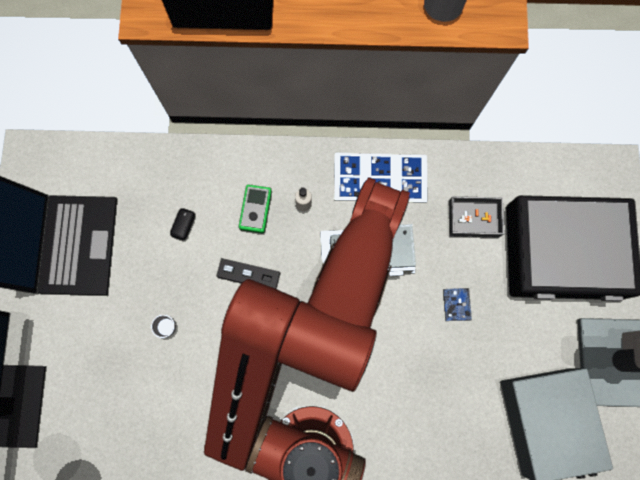

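The cell hangs between the blocks at (375,245) in the side zoom. I'll overlay the expected outlines of the cell and the block tops as a relative check.

Run:
```python
from h import *
K=10;x0,y0,w,h=315,170,80,75
def box(c,i,cx,cy,L,W,z,col):
    q=np.array([(proj(c,gw(cx+s*L/2,cy+t*W/2,z))-[x0,y0]+.5)*K for s,t in((1,1),(1,-1),(-1,-1),(-1,1))]).astype(int)
    cv2.polylines(i,[q.reshape(-1,1,2)],True,col,1)
c=pickle.load(open("h1_side.pkl","rb"))
i=cv2.resize(c["color"][y0:y0+h,x0:x0+w,::-1],None,fx=K,fy=K,interpolation=cv2.INTER_CUBIC)
box(c,i,0,0,.014,.025,.107,(0,0,255));box(c,i,0,0,.014,.025,.047,(0,0,255))
box(c,i,0,.068,.09,.06,.085,(0,255,0));box(c,i,0,-.0965,.13,.117,.085,(0,255,0))
cv2.imwrite("pics/h1o.png",i)
x0,y0,w,h=315,215,110,75;K=7
c=pickle.load(open("p3_top.pkl","rb"))
i=cv2.resize(c["color"][y0:y0+h,x0:x0+w,::-1],None,fx=K,fy=K,interpolation=cv2.INTER_CUBIC)
box(c,i,0,.068,.09,.06,.085,(0,0,255));box(c,i,0,-.0965,.13,.117,.085,(0,0,255));box(c,i,-.075,-.0965,.0,.113,.072,(255,0,0))
cv2.imwrite("pics/p3o.png",i)
```

```text
(no output)
```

View pics/h1o.png

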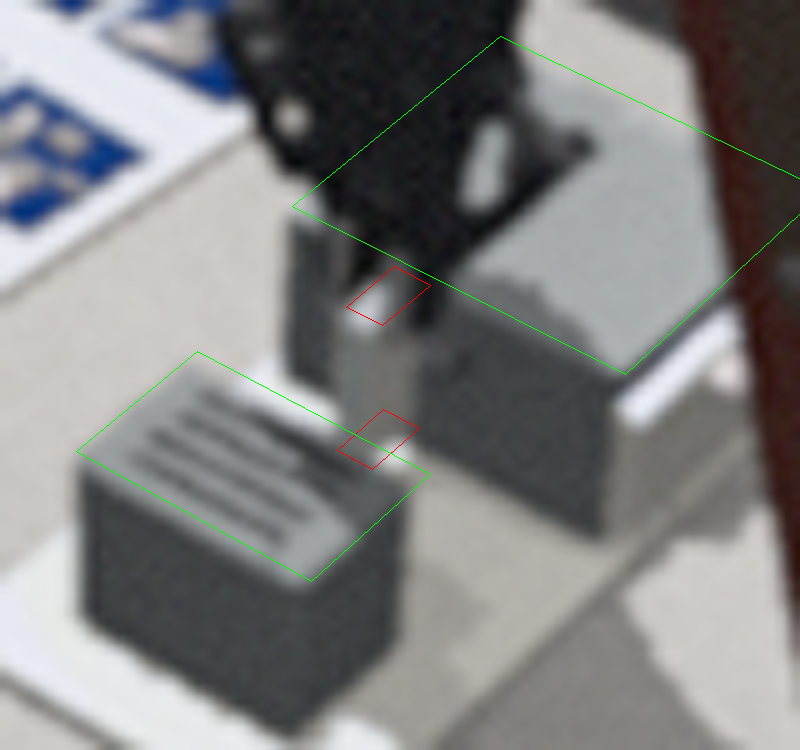

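View pics/p3o.png

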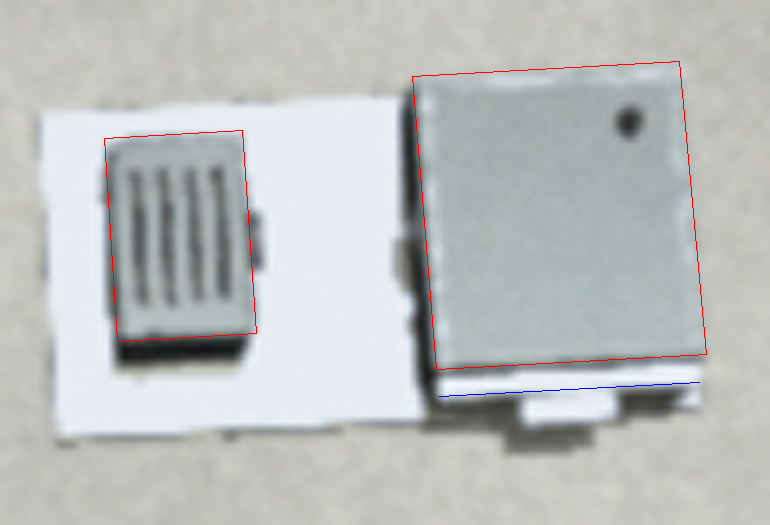

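Run:
```python
from h import *
c=pickle.load(open("h1_side.pkl","rb"));P=pts(c)
c_,s_=np.cos(GY),np.sin(GY);D=P[...,:2]-G
gx=D@[c_,s_];gy=D@[-s_,c_];z=P[...,2]
br=c["color"].min(2)
m=(abs(gx)<.02)&(abs(gy)<.025)&(z>.045)&(z<.125)&(br>90)
v,u=np.nonzero(m);print(m.sum(),u.min(),u.max(),v.min(),v.max(),"gx",gx[m].mean().round(4),"gy max/med",gy[m].max().round(4),np.median(gy[m]).round(4),"z",np.percentile(z[m],[2,50,98]).round(3))
t=m&(br>150);print("top face",t.sum(),z[t].round(3),gx[t].round(3),gy[t].round(3))
s=facefit(c,*gw(0,.068,0)[:2],GY,.09,.06,.085);print({k:str(v) for k,v in s.items()})
from workcell import robot
s=robot.get_state();print(s["t"],s["position"],s["contact_force"],np.abs(s["joint_velocities"]).max())
```

```text
107 349 356 198 215 gx -0.0024 gy max/med 0.0182 0.0104 z [0.05  0.083 0.113]
top face 12 [0.106 0.1   0.105 0.106 0.107 0.107 0.101 0.105 0.106 0.054 0.048 0.051] [ 0.004  0.008  0.002  0.004  0.    -0.002  0.004 -0.001 -0.004 -0.007
 -0.006 -0.008] [ 0.001  0.001  0.004  0.013  0.012  0.01   0.012  0.014  0.013  0.007
 -0.     0.008]
{'n': '410', 'z': '0.0839', 'zs': '0.002', 'x': "(np.float64(-48.0), np.float64(44.7), 'mid', np.float64(-1.6), 'size', np.float64(92.6), 'sl', np.float64(-0.7), np.float64(0.3))", 'y': "(np.float64(-27.0), np.float64(36.4), 'mid', np.float64(4.7), 'size', np.float64(63.4), 'sl', np.float64(-0.1), np.float64(3.1))"}
20.375 [ 0.5987506  -0.14061539  0.07624632] [-0.1974811  -0.12561971 -0.21496716] 0.0012061015757436687
```

The cell's top face reads z≈0.106 (expected 0.107). One more relative check: I'll compare the depths of the vertical faces of the source, receiver and cell in the same view.

Run:
```python
from h import *
c_,s_=np.cos(GY),np.sin(GY)
def med(c,lab,ax,nom,o,orng,zr):
    P=pts(c);D=P[...,:2]-G;g=(D@[c_,s_],D@[-s_,c_]);z=P[...,2]
    m=(abs(g[ax]-nom)<.009)&(g[1-ax]>orng[0])&(g[1-ax]<orng[1])&(z>zr[0])&(z<zr[1])
    a=g[ax][m];f=np.polyfit(g[1-ax][m],a,1) if m.sum()>20 else [0]
    print(lab,m.sum(),"med %.2f std %.2f nom %.1f slope %.2f"%(np.median(a)*1e3,a.std()*1e3,nom*1e3,np.degrees(f[0])))
for f in("c0","h1"):
    c=pickle.load(open("c0.pkl","rb"))["side"] if f=="c0" else pickle.load(open("h1_side.pkl","rb"))
    print(f)
    med(c,"src +y",1,.098,0,(-.035,.035),(.03,.07))
    med(c,"recv +y",1,-.038,0,(-.055,.055),(.03,.075))
    med(c,"src -x",0,-.045,0,(.045,.09),(.03,.07))
    med(c,"panel -x",0,-.075,0,(-.15,-.06),(.02,.055))
    if f=="h1":
        med(c,"cell +y",1,.0125,0,(-.004,.012),(.065,.1))
        med(c,"cell -x",0,-.007,0,(-.006,.014),(.055,.074))
```

```text
c0
src +y 171 med 98.63 std 1.47 nom 98.0 slope -0.26
recv +y 294 med -37.20 std 2.57 nom -38.0 slope -0.07
src -x 79 med -43.65 std 1.13 nom -45.0 slope -0.24
panel -x 81 med -74.14 std 4.63 nom -75.0 slope -0.07
h1
src +y 169 med 98.44 std 1.72 nom 98.0 slope -0.28
recv +y 193 med -37.17 std 2.56 nom -38.0 slope 0.48
src -x 72 med -43.68 std 1.03 nom -45.0 slope -0.06
panel -x 48 med -74.43 std 1.14 nom -75.0 slope 1.09
cell +y 24 med 13.08 std 1.72 nom 12.5 slope -16.15
cell -x 22 med -5.95 std 3.18 nom -7.0 slope 16.74
```

The relative check agrees: the gauge faces read about +0.6 mm in y and +1 mm in x, and the cell's faces read the same offsets. So the cell is centred to about 1 mm and the yaw is within about 0.3°. Handing in.

Run:
```python
from workcell import robot
print(robot.sign_off(), robot.get_state()["t"])
```

```text
the job is handed in; nothing more can be done
the job is handed in; nothing more can be done
```

I pushed the gauge drawer home, then took the tall cell from the rack's -y pocket by its frosted faces. The arm was still holding it between the lenses when I handed in, at about 20 s.

**Drawer:** Two guarded pushes (12 N, then 20 N) stopped at the same place within 0.3 mm. The pictures show the front flush with the housing. Its depth reading is about 0.6–1.5 mm off the nominal home position, the same offset as the rest of the gauge.

**Cell position:** Measured in the same side view, the cell and gauge faces agree to about 1 mm in x and y. The gauge's edges put the yaw within about 0.3°. The cell's own yaw was too coarse to measure, so it relies on the jaws being square to it. The cell's top reads 106 mm against 107 mm expected, so the window should be at lens height.

**Hold:** Contact force was near zero, the grip opening was steady at 12.7 mm, and the arm was still. The last pictures show the short cells and other items where they were.

**What disagreed:**
- **Cameras:** the top and side views differ by about 3–4 mm in y, which is more than the stated calibration. It hardly affects the result, since the cell and gauge were located in the same views.
- **Drawer push:** the pushing finger stopped about 10 mm from the panel face, although the tab should stand out 12 mm there. I did not explain this.
- **Lifted cell:** an outline check after lifting was up to about 1.5 pixels off, with no clear pattern.

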